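# Thread colour check under the inspection lamp

## Robot

A 6-joint arm with a two-finger parallel gripper is mounted at the origin on a cart in front of the work surface, level with it; the furniture and walls round the work are solid. World frame = base frame: x ahead of the robot, y to its left, z up, the work surface at z = 0. Lengths are in m, angles in rad, forces in N, time in s.
With the tool pointing down it reaches from about 0.35 to 0.8 m from the base axis. Payload 7.3 kg.
Tool frame: the origin (TCP) lies on the front face of the gripper's body, between the roots of the fingers; the fingertips stand 73 mm ahead of it and the grasp point (between the pads) lies 54 mm ahead of it; z points along the fingers, y is the line along which they close (so a half turn about z gives the same grasp; the last joint's range is limited). The gripper opens to 85 mm and grips with 20 to 120 N. Pads are 22 mm wide; open, the fingers measure 114 mm over their backs; the gripper's body (76 mm by 85 mm) begins 54 mm behind the grasp point. The pads swing forward as they close: fully open they stand 13 mm farther back than shut.
Start: joints at [1.037, 0.342, 1.524, -0, 1.275, -0.146], TCP at [0.199, 0.486, 0.304] pointing down, gripper open.
Joint ranges: [-2.53, 2.53], [-0.77, 2.02], [0.04, 2.7], [-1, 4.14], [0.28, 2.66], [-3.11, 3.11]. Speed limits (rad/s): [2.57, 2.57, 3.14, 3.14, 3.14, 3.14].

## Interface

Orientations are given as a 3x3 rotation matrix whose columns are the frame's x, y, z axes.
In Python, from rig import get_obs, read_camera, job_done gives the robot as it stands.
- The arm moves only by the shell command python3 -m creep 'ROWS'. ROWS is a JSON object of lists of equal length, an entry for each row: "offset": the shift along the tool's x, y, z in mm, a list of three; "twist": the turn about the tool's z in degrees; "gripper": the opening, from -1 (shut) to 1 (fully open). In form: {"offset": [[dx, dy, dz], ...], "twist": [twist, ...], "gripper": [gripper, ...]}. A call has exactly 5 rows; each row shifts and turns the commanded pose from where the row before left it, along the tool's axes as they then stand; what a row does not reach is not made up. A row lasts 1/8 s, in which the tool goes at most 62.5 mm and 10.7 degrees, less where a joint would pass 70% of its speed; a pose out of reach is approached as far as the arm can. A call is refused whole if a number of a shift passes 62.5 or a number of a turn 10.7, either way. A call with a gripper value outside its range is refused whole. The fingers move at their own pace and stop on an object; the grip force is fixed at half the most. Time passes only in rows, so rows that do not move let the fingers close, or fill a call up. It gives the time, the measured TCP pose, the force, the opening and the grip force at its end, in the units of the state.
- get_obs(): the state, without advancing time (a new reading comes with each control period).
- read_camera(name): name is "scene" or "top" or "wrist"; returns a dict with "image" (400x640x3 uint8, red, green, blue), "fx", "fy", "cx", "cy" (pixels), "k1" (the pictures are not rectified: a ray, as slopes to the right and down, at radius r is drawn at 1 + k1 r^2 times it, then the intrinsics apply), "R" (3x3) and "t" (3): a world point X has camera coordinates R X + t; the wrist camera has in their place "tool_from_camera" (4x4, takes a point from camera to tool coordinates, whose origin is the TCP and whose axes are the flange's). Camera axes: x right, y down, z forward; pixel columns grow to the right and rows downward; lengths in m; the calibration is good to about 2 mm. A picture is of the moment at which its call begins: read the wrist's pose just before it. There is no depth.
- job_done(): hands the job in; it is judged then, once.
The state is a dict: "time": time; "joint_pos": joint angles; "dq": joint speeds; "tau": joint torques, N m; "tcp_pos": TCP position; "orientation": TCP orientation; "contact_force": force on the tool from outside, world axes, zero at the start; "moment": the same for the moment, N m; "opening": finger opening in m; "grip_force": force on a finger pad.
Only numpy, scipy, OpenCV 4.12 (cv2) and the standard library are available. Lean on these libraries where they do the work, as an engineer would, in place of code of your own. Each camera call takes 0.05 s, during which the arm holds its last target. There are 200 camera calls.

## Task

Check the colour of the red thread: first stand the red spool upright on the white plate, centred on the grey mark between the two brass stops, and let go of it. Then take the long inspection lamp out of its half-covered case, tilting it so that it slides out diagonally through the opening, and finish while holding it still and level, lens down, with the lens straight above the red spool and 5 to 10 cm over its top. Leave the other two spools standing where they are.

Things in the scene. Friction and masses are not known exactly. Their poses are not given: they have to be found in the camera images.
- red_spool: Thread spool with red thread and wooden flanges, 25 mm in diameter, 40 mm tall, upright on the counter, 20 g, loose. Origin: centre of its underside; z up. Flanges (6 mm high, top and bottom) are 24 to 25 mm wide, the waist between them 16 mm.
- blue_spool: The same kind of spool with blue thread; to be left standing where it is. Origin: centre of its underside. The three spools swap places from start to start and stand at least 60 mm apart.
- cream_spool: The same kind of spool, white with cream thread; to be left standing where it is. Origin: centre of its underside.
- stage: Fixed white plate on the counter, 110 (its x) x 90 (y) x 6 mm thick. Origin: centre of its underside. Two brass stops stand on it at x = -23 and +23 mm, each 6 (x) x 18 (y) x 6 mm high, so 40 mm are free between them along x; the spool's sides towards the plate's +y and -y stay open for the fingers.
- stage_mark (a point): Centre of the plate's upper face, 6 mm above the counter: the middle of a grey disc 30 mm across, halfway between the stops. Axes as the plate's.
- lamp_case: Fixed grey case with blue covers on the counter, 248 (its x) x 132 (y) x 59 mm high; origin: centre of its underside; x along its length, pointing away from the robot (within 0.25 rad). Walls and floor 4 mm; inside x -120 to 120, y -62 to 62 mm, 52 mm high. 3 mm covers close its top (underside 56 mm above the counter) from the near wall to x = -40 mm and, as a lip, from x = 110 mm to the far wall.
- case_opening (a point): Centre of the open part of the case's top, level with the covers' upper side: (35, 0, 59) mm in the case's frame. The opening is 150 mm long (x) and 124 mm wide, so the 210 mm lamp cannot rise level: its near end lies under the near cover. Its lens end must first rise by about 15 degrees, above the lip; then the lamp leaves forward and up along its length.
- lamp: Inspection lamp: straight bar 210 (its x) x 22 (y) x 24 mm (z), 0.10 to 0.20 kg, balanced at its middle; black grip from x = -105 to 20 mm, orange head at the +x end. Origin: centre of its underside; z up. Lies loose on the case's floor, head away from the robot, x along the case's within 0.06 rad, its middle within 10 mm of the case's. Can be gripped across its width near the middle.
- lamp_lens (a point): Middle of the lamp's white lens, on its underside, 75 mm from its middle towards the head: (75, 0, 0) mm in the lamp's frame.
- lamp_tail (a point): Centre of the end face of the lamp's black grip: (-105, 0, 12) mm in the lamp's frame.
There are look-alikes about, which are no part of the job. What is shaped like the red_spool but purple is not meant.

How it is judged:
On the way, in this order (a step that is already met when the one before it is completed fails the run):
1. the red spool stands on the plate, centred on the mark between the stops, and is let go (horizontal distance between red_spool and stage_mark below 0.009 m and z of red_spool in the frame of stage_mark between -0.003 and 0.004 m and angle between red_spool's own z axis and vertical below 0.12 rad and contact force between red_spool and the fingers below 0.05 N and height (world z) of lamp below 0.03 m), for 0.2 s.
2. the lamp is on its way out, tilted head up through the opening: its lens above the case's covers, its tail still inside (z of lamp_lens in the frame of lamp_case above 0.059 m and z of lamp_tail in the frame of lamp_case below 0.056 m and x of lamp_tail in the frame of lamp_case above -0.12 m and contact force between lamp and the fingers above 0.3 N), for 0.05 s.
3. the whole lamp is out, above the covers (z of lamp_tail in the frame of lamp_case above 0.068 m and z of lamp_lens in the frame of lamp_case above 0.059 m), for 0.1 s.
At the end, for the whole second after the job is handed in: The red spool stands upright and still on the plate within 9 mm of the mark; the fingers hold the lamp still, level within 15 degrees, touching neither case, plate nor spool, its lens within 30 mm sideways of the spool and 19 to 119 mm over its top (horizontal distance between red_spool and stage_mark below 0.009 m and z of red_spool in the frame of stage_mark between -0.003 and 0.004 m and angle between red_spool's own z axis and vertical below 0.12 rad and linear speed of red_spool below 0.03 m/s and horizontal distance between lamp_lens and red_spool below 0.03 m and z of lamp_lens in the frame of stage_mark between 0.065 and 0.165 m and angle between lamp's own z axis and vertical below 0.26 rad and height (world z) of lamp_tail above 0.07 m and height (world z) of lamp above 0.06 m and contact force between lamp and the fingers above 0.5 N and contact force between lamp and lamp_case below 0.1 N and contact force between lamp and red_spool below 0.1 N and contact force between lamp and stage below 0.1 N and linear speed of lamp below 0.04 m/s); the arm keeps its last pose, push and grip.
It fails at once if the blue spool is shifted by more than 25 mm or knocked over (distance of blue_spool from where it was at the start of the episode above 0.025 m or angle between blue_spool's own z axis and vertical above 0.5 rad).
It fails at once if the cream spool is shifted by more than 25 mm or knocked over (distance of cream_spool from where it was at the start of the episode above 0.025 m or angle between cream_spool's own z axis and vertical above 0.5 rad).
It also fails if it takes over 61 s, if anything falls off the work surface, if the arm or the gripper's body presses on something with over 40 N, if the wrist force passes 120 N, or if a joint passes its speed limit or range.

## Working session

There is one attempt and no reset: what is moved stays moved. The work goes in short steps, Python scripts to look and compute and a shell command to move; the robot and the scene stay as the last step left them, time stands still between calls to the robot, and variables do not carry over. Pictures are saved under pics/ and viewed, at most 10 in all, crops included, and the job is handed in when it is done.

```bash
ls; mkdir -p pics; cat > h.py <<'E'
import numpy as np, cv2, json
from rig import get_obs, read_camera
def grab(n):
    o=get_obs(); c=read_camera(n)
    if n=="wrist":
        R=np.array(o["orientation"]); p=np.array(o["tcp_pos"]); T=np.array(c["tool_from_camera"])
        c["Rw"]=R@T[:3,:3]; c["o"]=R@T[:3,3]+p
    else:
        R=np.array(c["R"]); c["Rw"]=R.T; c["o"]=-R.T@np.array(c["t"])
    return c
def ray(c,u,v):
    x=np.array([(u-c["cx"])/c["fx"],(v-c["cy"])/c["fy"]]); y=x.copy()
    for _ in range(20): y=x/(1+c["k1"]*(y@y))
    d=c["Rw"]@np.array([y[0],y[1],1]); return d/np.linalg.norm(d)
def plane(c,u,v,z):
    d=ray(c,u,v); return c["o"]+d*(z-c["o"][2])/d[2]
def proj(c,X):
    q=c["Rw"].T@(np.array(X)-c["o"]); s=q[:2]/q[2]; s=s*(1+c["k1"]*(s@s)); return s*[c["fx"],c["fy"]]+[c["cx"],c["cy"]]
def tri(rs):
    A=np.zeros((3,3));b=np.zeros(3)
    for o,d in rs:
        P=np.eye(3)-np.outer(d,d);A+=P;b+=P@o
    X=np.linalg.solve(A,b); return X,[np.linalg.norm(np.cross(X-o,d)) for o,d in rs]
def save(c,f): cv2.imwrite(f,cv2.cvtColor(c["image"],cv2.COLOR_RGB2BGR))
E
python3 - <<'E'
from h import *
import pickle
for n in("top","scene","wrist"):
    c=grab(n); save(c,f"pics/{n}0.png"); pickle.dump(c,open(n+".pkl","wb")); print(n,c["o"],c["k1"],c["fx"],c["Rw"][:,2])
E
```

```text
pics
top [0.38477568 0.05030743 1.21878684] -0.03586997879258325 405.02476271934034 [ 0.12211235 -0.01143853 -0.99245037]
scene [-0.04570725 -0.43963832  0.70134948] 0.03277351885074322 431.85222975318646 [ 0.56997337  0.49223901 -0.65789901]
wrist [0.12627548 0.51466464 0.37370064] -0.06111739378267432 306.0506787061832 [ 0.28301214 -0.11636523 -0.95203113]
```

View pics/top0.png

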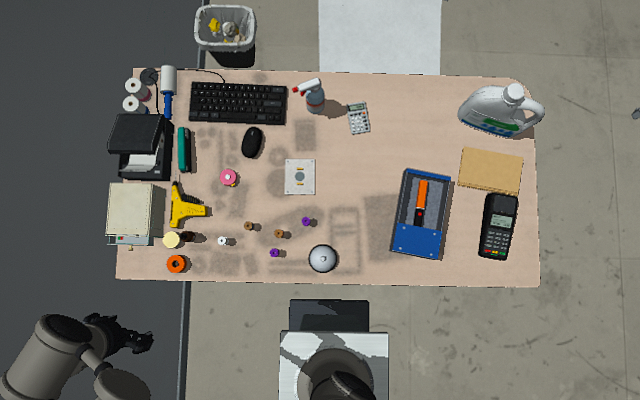

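View pics/scene0.png

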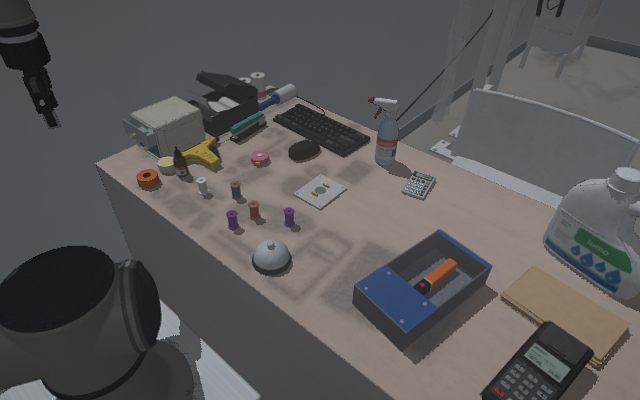

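Top view: spool-shaped things at (223,241) white, (249,226) wood flanged, (279,233) wood flanged, (275,252) purple, (307,221) purple; in the scene view they are (202,185) cream, (236,190) blue, (254,210) red, (232,220) and (289,217) purple. Chosen: (254,210) scene / (279,233) top. Stage is at (299,177) top, the case at (420,213), its lamp head pointing up the picture (away from the robot).

```bash
python3 - <<'E'
from h import *
import pickle
s=pickle.load(open("scene.pkl","rb"));t=pickle.load(open("top.pkl","rb"));w=pickle.load(open("wrist.pkl","rb"))
a=cv2.resize(s["image"][165:245,185:305],(800,533),interpolation=cv2.INTER_CUBIC)
b=cv2.resize(t["image"][155:265,215:445],(800,383),interpolation=cv2.INTER_CUBIC)
cv2.imwrite("pics/crop1.png",a[...,::-1]);cv2.imwrite("pics/crop2.png",b[...,::-1])
tops={"cream":(223,241),"blue":(249,226),"red":(279,233),"purA":(275,252),"purB":(307,221)}
sc={"cream":(202,180),"blue":(236,184),"red":(254,205),"purA":(232,213),"purB":(289,210)}
for k in tops:
    X,e=tri([(t["o"],ray(t,*tops[k])),(s["o"],ray(s,*sc[k]))]); print(k,X.round(4),np.round(e,4))
def corners(c,lo,hi,box):
    x0,y0,x1,y1=box; h=cv2.cvtColor(c["image"],cv2.COLOR_RGB2HSV); m=np.zeros(h.shape[:2],np.uint8)
    m[y0:y1,x0:x1]=cv2.inRange(h,lo,hi)[y0:y1,x0:x1]
    m=cv2.morphologyEx(m,cv2.MORPH_CLOSE,np.ones((5,5)))
    cs=max(cv2.findContours(m,0,2)[0],key=cv2.contourArea); r=cv2.minAreaRect(cs); return r,cv2.boxPoints(r),cv2.contourArea(cs)
for nm,lo,hi,bt,bs in [("stage",(0,0,150),(180,45,255),(275,145,325,205),(285,165,355,215)),("lamp",(3,150,120),(20,255,255),(400,165,440,235),(410,250,465,300))]:
    for c,b in((t,bt),(s,bs)):
        r,p,A=corners(c,lo,hi,b); print(nm,np.round(r[0],1),np.round(r[1],1),round(r[2]),A,p.round(1).tolist())
E
```

```text
cream [0.4088 0.3293 0.0401] [0.0005 0.0005]
blue [0.4544 0.2556 0.0401] [0.001 0.001]
red [0.4356 0.169  0.0346] [0.0001 0.0001]
purA [0.3795 0.1786 0.0412] [0.0011 0.0011]
purB [0.4714 0.0885 0.0436] [0.0007 0.0007]
stage [294.5 172.5] [39. 43.] 0 1099.0 [[275.0, 194.0], [275.0, 151.0], [314.0, 151.0], [314.0, 194.0]]
stage [319.9 190.1] [42.5 30.8] 29 730.0 [[293.8999938964844, 193.3000030517578], [308.79998779296875, 166.3000030517578], [346.0, 187.0], [331.0, 213.89999389648438]]
lamp [421.5 193.4] [ 8.5 27. ] 8 196.5 [[415.3999938964844, 206.1999969482422], [419.20001220703125, 179.5], [427.6000061035156, 180.6999969482422], [423.79998779296875, 207.39999389648438]]
lamp [441. 270.] [ 8.9 32.2] 52 247.0 [[425.6000061035156, 276.5], [450.8999938964844, 256.5], [456.3999938964844, 263.5], [431.1000061035156, 283.5]]
```

View pics/crop1.png

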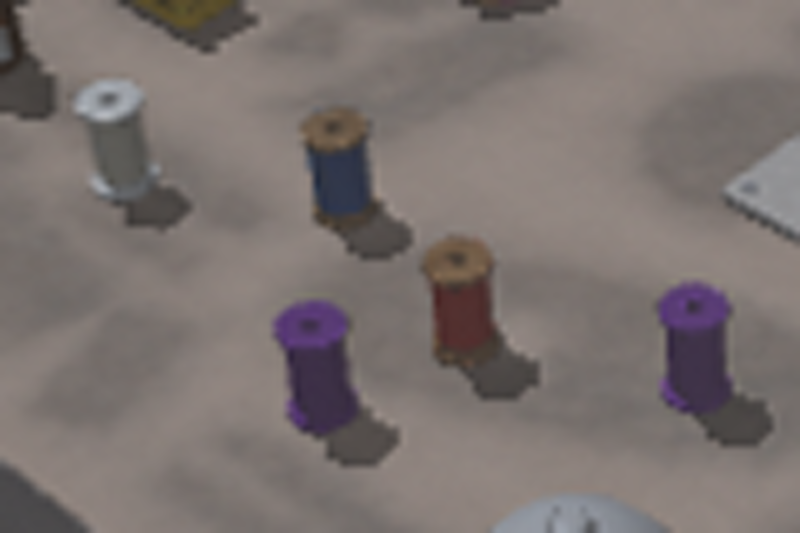

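View pics/crop2.png

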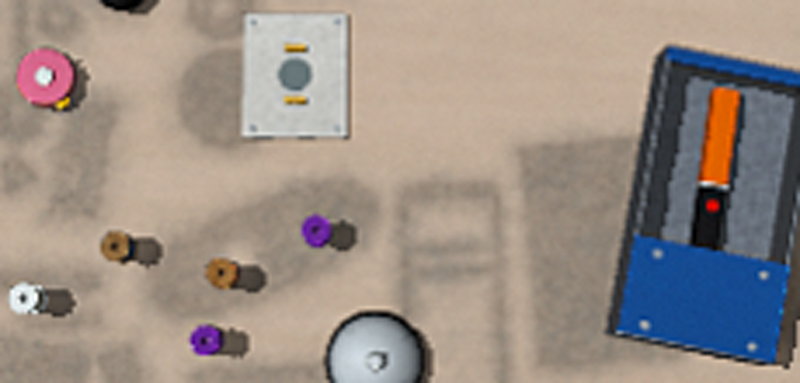

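Crop 1: the red thread spool is at crop (458,300), wooden flanges, with purple decoys at (312,370) and (693,350); blue (337,165), cream (115,140). Crop 2: stage stops at (295,48)/(295,100) so stage x ≈ world x; lamp head runs (725,90)→(712,185), red dot on grip (712,205), cover edge from (640,237) to (790,262).

```bash
python3 - <<'E'
from h import *
import pickle
s=pickle.load(open("scene.pkl","rb"));t=pickle.load(open("top.pkl","rb"))
C2=lambda x,y:(215+x/3.478-.36,155+y/3.478-.36)
C1=lambda x,y:(185+x/6.667-.42,165+y/6.667-.42)
X,e=tri([(t["o"],ray(t,*C2(222,273))),(s["o"],ray(s,*C1(458,259)))]);print("red top",X.round(4),np.round(e,4), plane(t,*C2(222,273),.04).round(4))
def mask(c,lo,hi,box):
    x0,y0,x1,y1=box; h=cv2.cvtColor(c["image"],cv2.COLOR_RGB2HSV); m=np.zeros(h.shape[:2],np.uint8)
    m[y0:y1,x0:x1]=cv2.inRange(h,lo,hi)[y0:y1,x0:x1];return m
# grey disc: darker than plate inside plate
for c,b in((t,(292,168,309,186)),(s,(308,180,332,200))):
    m=mask(c,(85,20,40),(115,140,190),b); m=cv2.morphologyEx(m,cv2.MORPH_OPEN,np.ones((3,3))); n,l,st,ce=cv2.connectedComponentsWithStats(m); print("disc",st[1:,:].tolist(),ce[1:].round(2).tolist(),[plane(c,*q,.006).round(4).tolist() for q in ce[1:]])
    m=mask(c,(18,100,80),(35,255,255),(b[0]-10,b[1]-10,b[2]+10,b[3]+10)); n,l,st,ce=cv2.connectedComponentsWithStats(m); print("brass",st[1:,4],[plane(c,*q,.012).round(4).tolist() for q in ce[1:]])
print("plate",[plane(t,*C2(*q),.006).round(4).tolist() for q in[(246,14),(350,13),(349,137),(242,136)]])
# near blue cover
m=mask(t,(100,120,50),(125,255,255),(380,215,455,270)); cs=max(cv2.findContours(m,0,2)[0],key=cv2.contourArea); r=cv2.minAreaRect(cs)
P=np.array([plane(t,*q,.059) for q in cv2.boxPoints(r)]);print("cover",P.round(4).tolist(),[np.linalg.norm(P[i]-P[i-1]).round(4) for i in range(4)])
m=mask(s,(100,120,40),(125,255,255),(345,250,435,345)); cs=max(cv2.findContours(m,0,2)[0],key=cv2.contourArea)
P2=cv2.approxPolyDP(cs,6,True)[:,0]; print("cover s",P2.tolist(),[plane(s,*q,.059).round(4).tolist() for q in P2])
for c,b in((t,(400,165,440,235)),(s,(410,250,465,300))):
    m=mask(c,(3,150,90),(20,255,255),b); cs=max(cv2.findContours(m,0,2)[0],key=cv2.contourArea); print("lamp",[plane(c,*q,.028).round(4).tolist() for q in cv2.boxPoints(cv2.minAreaRect(cs))])
o=get_obs();print(np.round(o["orientation"],3).tolist(),o["opening"],o["contact_force"],o["time"])
E
```

```text
red top [0.4349 0.1701 0.0393] [0.0001 0.0001] [0.435  0.1699 0.04  ]
disc [[295, 172, 9, 9, 65]] [[299.18, 176.0]] [[0.6111, 0.1168, 0.006]]
brass [12 12] [[0.6331, 0.1162, 0.012], [0.587, 0.1148, 0.012]]
disc [[315, 188, 10, 6, 50]] [[319.56, 190.22]] [[0.6072, 0.1143, 0.006]]
brass [ 8 11] [[0.6294, 0.1136, 0.012], [0.5834, 0.1115, 0.012]]
plate [[0.6638, 0.1606, 0.006], [0.667, 0.0693, 0.006], [0.5569, 0.0674, 0.006], [0.5556, 0.1603, 0.006]]
cover [[0.3949, -0.1551, 0.059], [0.4751, -0.171, 0.059], [0.4517, -0.3031, 0.059], [0.3717, -0.2861, 0.059]] [np.float64(0.133), np.float64(0.0817), np.float64(0.1341), np.float64(0.0818)]
cover s [[356, 284], [407, 331], [434, 310], [385, 265]] [[0.3936, -0.1615, 0.059], [0.3719, -0.2868, 0.059], [0.4403, -0.2993, 0.059], [0.4689, -0.1751, 0.059]]
lamp [[0.5244, -0.2323, 0.028], [0.6055, -0.2435, 0.028], [0.6027, -0.2692, 0.028], [0.5216, -0.2578, 0.028]]
lamp [[0.5232, -0.2398, 0.028], [0.6058, -0.2509, 0.028], [0.5957, -0.2693, 0.028], [0.5149, -0.2576, 0.028]]
[[-0.926, 0.378, -0.001], [0.378, 0.926, -0.001], [0.0, -0.001, -1.0]] 0.08585409325319612 [-0.46137701  0.68993367 -0.58391577] 0.15
```

```bash
python3 -m creep '{"offset":[[0,0,0],[0,0,0],[0,0,0],[0,0,0],[0,0,0]],"twist":[-7.4,-7.4,-7.4,0,0],"gripper":[0.2,0.2,0.2,0.2,0.2]}'
python3 -m creep '{"offset":[[-24,-32,0],[-24,-32,0],[-24,-32,0],[-24,-32,0],[-24,-32,0]],"twist":[0,0,0,0,0],"gripper":[0.2,0.2,0.2,0.2,0.2]}'
python3 -m creep '{"offset":[[-24,-32,10],[-24,-32,20],[-24,-32,30],[-24,-32,30],[-20,-28,30]],"twist":[0,0,0,0,0],"gripper":[0.2,0.2,0.2,0.2,0.2]}'
python3 - <<'E'
from h import *
c=grab("wrist");save(c,"pics/w1.png");o=get_obs();print(o["tcp_pos"],np.round(o["orientation"],3).tolist(),o["opening"]);print([proj(c,(.435,.170,z)).round(1) for z in(.04,0)])
h=cv2.cvtColor(c["image"],cv2.COLOR_RGB2HSV)
E
```

```text
time: 0.78
tcp_pos: [0.1985, 0.486, 0.3038]
orientation: [[-1.0, 0.003, -0.0], [0.003, 1.0, -0.0], [0.0, -0.0, -1.0]]
contact_force: [0.1, 0.4, -0.1]
opening: 0.0508
grip_force: 0.0
time: 1.4
tcp_pos: [0.3191, 0.3249, 0.304]
orientation: [[-1.0, 0.002, 0.0], [0.002, 1.0, 0.0], [-0.0, 0.0, -1.0]]
contact_force: [0.4, 0.8, 1.0]
opening: 0.0512
grip_force: 0.0
time: 2.02
tcp_pos: [0.4353, 0.1688, 0.1832]
orientation: [[-1.0, 0.003, 0.001], [0.003, 1.0, 0.0], [-0.001, 0.0, -1.0]]
contact_force: [0.4, 0.5, -0.4]
opening: 0.051
grip_force: 0.0
[0.43576173 0.166058   0.17984226] [[-1.0, 0.004, -0.003], [0.004, 1.0, -0.002], [0.003, -0.002, -1.0]] 0.051298337319310425
[array([323.9, 213. ]), array([323.5, 197.2])]
```

View pics/w1.png

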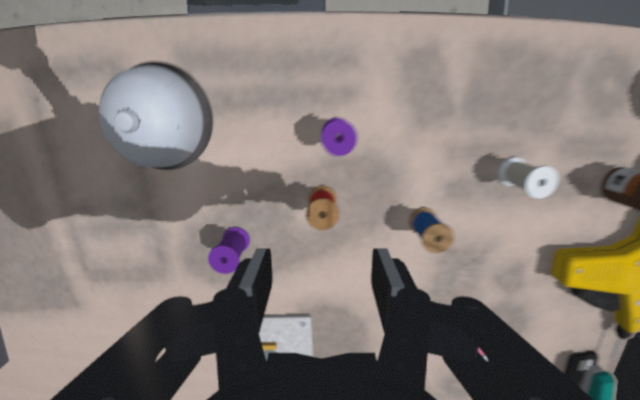

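The wrist view shows the red spool's top at (323,213), where it was predicted (324,213); fingers straddle it. Descend and grip.

```bash
python3 -m creep '{"offset":[[0,0,25],[0,0,25],[0,0,25],[0,0,25],[0,0,4]],"twist":[0,0,0,0,0],"gripper":[0.2,0.2,0.2,0.2,0.2]}'
python3 -m creep '{"offset":[[0,0,0],[0,0,0],[0,0,0],[0,0,0],[0,0,0]],"twist":[0,0,0,0,0],"gripper":[0.2,-1,-1,-1,-1]}'
python3 -m creep '{"offset":[[0,0,0],[0,0,-15],[0,0,-20],[0,0,-20],[0,0,-5]],"twist":[0,0,0,0,0],"gripper":[-1,-1,-1,-1,-1]}'
```

```text
time: 2.7
tcp_pos: [0.4337, 0.1699, 0.0788]
orientation: [[-1.0, 0.002, -0.003], [0.002, 1.0, -0.001], [0.003, -0.001, -1.0]]
contact_force: [-0.2, 0.6, -0.2]
opening: 0.0513
grip_force: 0.0
time: 3.32
tcp_pos: [0.4351, 0.1702, 0.0809]
orientation: [[-1.0, 0.001, 0.002], [0.001, 1.0, 0.001], [-0.002, 0.001, -1.0]]
contact_force: [-0.4, 0.8, 6.6]
opening: 0.02
grip_force: 58.2
time: 3.95
tcp_pos: [0.435, 0.1701, 0.1411]
orientation: [[-1.0, 0.0, 0.003], [0.0, 1.0, 0.001], [-0.003, 0.001, -1.0]]
contact_force: [1.1, 0.6, 0.2]
opening: 0.0199
grip_force: 58.5
```

```bash
python3 -m creep '{"offset":[[-33,-10,-5],[-35,-11,0],[-35,-11,0],[-35,-11,0],[-20,-6,0]],"twist":[0,0,0,0,0],"gripper":[-1,-1,-1,-1,-1]}'
python3 - <<'E'
from h import *
c=grab("wrist");s=grab("scene");o=get_obs();print(o["tcp_pos"],np.round(o["orientation"],3).tolist())
a=c["image"][180:380,210:450];u,v=proj(s,(.59,.12,.10));u=int(u);v=int(v);b=s["image"][v-50:v+70,u-70:u+70]
im=np.hstack([cv2.resize(a,(480,400),interpolation=cv2.INTER_CUBIC),cv2.resize(b,(320,274),interpolation=cv2.INTER_CUBIC)[:400] if 0 else cv2.copyMakeBorder(cv2.resize(b,(320,274),interpolation=cv2.INTER_CUBIC),0,126,0,0,cv2.BORDER_CONSTANT)])
cv2.imwrite("pics/held.png",im[...,::-1]); print(u,v)
print(proj(c,(.609,.1155,.006)),proj(c,(.632,.1155,.012)),proj(c,(.586,.1145,.012)))
import pickle;pickle.dump((c,s),open("held.pkl","wb"))
h=cv2.cvtColor(c["image"],cv2.COLOR_RGB2HSV)
m=cv2.inRange(h,(18,100,70),(35,255,255)); n,l,st,ce=cv2.connectedComponentsWithStats(m)
for i in range(1,n):
    if st[i,4]>15: print("brass",st[i].tolist(),ce[i].round(1),plane(c,*ce[i],.012).round(4))
E
```

```text
time: 4.58
tcp_pos: [0.5936, 0.1201, 0.144]
orientation: [[-1.0, 0.001, -0.0], [0.001, 1.0, -0.0], [0.0, -0.0, -1.0]]
contact_force: [0.9, 0.3, -0.1]
opening: 0.0198
grip_force: 58.5
[0.59376474 0.12001056 0.14400695] [[-1.0, 0.002, 0.001], [0.002, 1.0, -0.0], [-0.001, -0.0, -1.0]]
313 162
[316.15134912 235.46747837] [316.27437745 266.92290018] [314.33921574 208.85282965]
brass [576, 193, 22, 16, 214] [586.2 200.3] [0.5802 0.3131 0.012 ]
brass [301, 208, 25, 9, 174] [313.3 212. ] [0.5883 0.1138 0.012 ]
```

View pics/held.png

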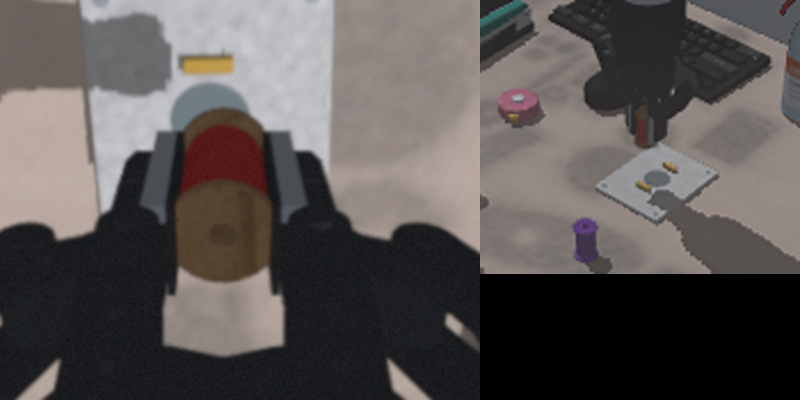

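Held view: spool upright between the pads, top flange centre at crop (223,235), i.e. image (321.5,297.5); near brass stop at (313,212) and the grey disc just beyond it.

```bash
python3 - <<'E'
from h import *
import pickle
c,s=pickle.load(open("held.pkl","rb"));o=get_obs();p=np.array(o["tcp_pos"]);print(p)
print("top flange",plane(c,321.5,297.5,.103))
print("bottom flange far edge v", [proj(c,(p[0]+d,p[1],.063)).round(1) for d in(-.0125,0,.0125)])
print("disc near edge / left,right",plane(c,210+210/2,180+83/2,.006),plane(c,210+171/2,180+110/2,.006),plane(c,210+249/2,180+115/2,.006))
E
```

```text
[0.59376474 0.12001056 0.14400695]
top flange [0.59458399 0.11935889 0.103     ]
bottom flange far edge v [array([322.5, 231.7]), array([322.6, 252.6]), array([322.6, 272.5])]
disc near edge / left,right [0.59786842 0.1147452  0.006     ] [0.60858953 0.1001749  0.006     ] [0.61069103 0.12913986 0.006     ]
```

```bash
python3 -m creep '{"offset":[[-8,-3,0],[-8,-2,10],[0,0,20],[0,0,16],[0,0,10]],"twist":[0,0,0,0,0],"gripper":[-1,-1,-1,-1,-1]}'
python3 -m creep '{"offset":[[0,0,0],[0,0,0],[0,0,0.5],[0,0,0],[0,0,0]],"twist":[0,0,0,0,0],"gripper":[-1,-1,-1,0.1,0.1]}'
python3 -m creep '{"offset":[[0,0,0],[0,0,0],[0,0,0],[0,0,-20],[0,0,-30]],"twist":[0,0,0,0,0],"gripper":[0.1,0.1,0.1,0.1,0.1]}'
python3 -m creep '{"offset":[[0,0,-30],[10,0,-30],[10,0,0],[0,0,0],[0,0,0]],"twist":[0,0,0,0,0],"gripper":[0.1,0.1,0.1,0.1,0.1]}'
python3 - <<'E'
from h import *
c=grab("wrist");s=grab("scene");t=grab("top")
for k,(c,X) in {"w":(c,(.611,.1147,.02)),"s":(s,(.611,.1147,.02)),"t":(t,(.611,.1147,.02))}.items():
    u,v=proj(c,X).astype(int); r=40; b=c["image"][max(v-r,0):v+r,u-r:u+r]; cv2.imwrite(f"pics/p_{k}.png",b)
    print(k,u,v)
    im=cv2.resize(b,(260,260),interpolation=cv2.INTER_CUBIC); L=im if k=="w" else np.hstack([L,im])
cv2.imwrite("pics/placed.png",L[...,::-1])
import pickle;pickle.dump((grab("wrist"),s,t),open("pl.pkl","wb"))
E
```

```text
time: 5.3
tcp_pos: [0.6078, 0.116, 0.0875]
orientation: [[-1.0, 0.0, -0.002], [0.0, 1.0, -0.0], [0.002, -0.0, -1.0]]
contact_force: [-0.7, 0.4, -0.5]
opening: 0.0201
grip_force: 58.5
time: 5.92
tcp_pos: [0.6085, 0.1159, 0.0886]
orientation: [[-1.0, 0.0, 0.0], [0.0, 1.0, 0.0], [-0.0, 0.0, -1.0]]
contact_force: [0.1, 0.6, -0.1]
opening: 0.0472
grip_force: 0.0
time: 6.55
tcp_pos: [0.6078, 0.1158, 0.1379]
orientation: [[-1.0, 0.0, -0.003], [0.0, 1.0, -0.0], [0.003, -0.0, -1.0]]
contact_force: [-0.3, 0.4, 0.5]
opening: 0.0469
grip_force: 0.0
time: 7.18
tcp_pos: [0.5881, 0.1159, 0.1972]
orientation: [[-1.0, 0.0, -0.002], [0.0, 1.0, -0.0], [0.002, -0.0, -1.0]]
contact_force: [0.1, 0.2, 0.3]
opening: 0.0468
grip_force: 0.0
w 320 225
s 320 185
t 299 175
```

View pics/placed.png

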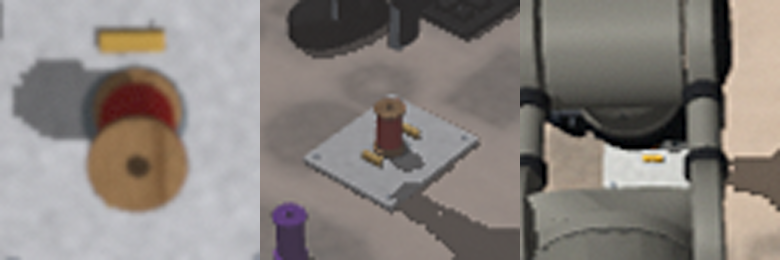

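The spool stands between the stops: wrist crop top hole at (138,166), near stop at (131,41); the scene crop shows it upright on the mark (390,130).

```bash
python3 - <<'E'
from h import *
import pickle
c,s,t=pickle.load(open("pl.pkl","rb"))
print("spool",plane(c,322.5-.3,236.1-.3,.046).round(4),"stop",plane(c,320.3-.3,197.3,.012).round(4))
print("spool s", plane(s,280+ (390-260)/3.25,145+105/3.25,.046).round(4))
# case and lamp: axis
ang=np.arctan2(-.0159-.017,.0802+.08)
t0=pickle.load(open("top.pkl","rb"));s0=pickle.load(open("scene.pkl","rb"))
for nm,c in(("t",t0),("s",s0)):
    h=cv2.cvtColor(c["image"],cv2.COLOR_RGB2HSV)
    b=(385,160,455,270) if nm=="t" else (345,225,500,345)
    m=np.zeros(h.shape[:2],np.uint8); m[b[1]:b[3],b[0]:b[2]]=cv2.inRange(h,(100,120,40),(125,255,255))[b[1]:b[3],b[0]:b[2]]
    pts=cv2.findNonZero(m); hull=cv2.approxPolyDP(cv2.convexHull(pts),4,True)[:,0]
    print(nm,[(q.tolist(),plane(c,*q,.059)[:2].round(4).tolist()) for q in hull])
    # red dot & orange/black junction
    m=cv2.inRange(h,(3,150,90),(20,255,255)); m[:b[1]]=0;m[b[3]:]=0;m[:,:b[0]]=0;m[:,b[2]:]=0
    cs=max(cv2.findContours(m,0,2)[0],key=cv2.contourArea)
    q=cv2.boxPoints(cv2.minAreaRect(cs)); q=q[np.argsort(q@(np.array([0,-1]) if nm=="t" else np.array([.75,-.66])))]
    A=(q[0]+q[1])/2;B=(q[2]+q[3])/2; print("junction",plane(c,*A,.028).round(4),"tip",plane(c,*B,.028).round(4))
E
```

```text
spool [0.6099 0.1158 0.046 ] stop [0.5885 0.114  0.012 ]
spool s [0.6089 0.1152 0.046 ]
t [([450, 177], [0.6094, -0.3275]), ([437, 258], [0.3733, -0.2864]), ([392, 249], [0.3963, -0.1571]), ([406, 170], [0.6269, -0.1978])]
junction [ 0.523 -0.245  0.028] tip [ 0.6041 -0.2564  0.028 ]
s [([490, 266], [0.6045, -0.3284]), ([408, 331], [0.373, -0.288]), ([356, 284], [0.3936, -0.1615]), ([438, 230], [0.6259, -0.2029])]
junction [ 0.519  -0.2488  0.028 ] tip [ 0.6007 -0.2602  0.028 ]
```

```bash
python3 -m creep '{"offset":[[8,-37,0],[8,-37,0],[8,-37,0],[8,-37,0],[7,-37,0]],"twist":[0,0,0,0,0],"gripper":[0.1,0.1,0.1,0.1,0.1]}'
python3 -m creep '{"offset":[[0,-37,0],[0,-37,0],[0,-37,0],[0,-37,0],[0,-34,0]],"twist":[0,0,0,0,0],"gripper":[0.1,0.1,0.1,0.1,0.1]}'
python3 -m creep '{"offset":[[0,0,0],[0,0,0],[0,0,0],[0,0,0],[0,0,0]],"twist":[4,4,0,0,0],"gripper":[0.1,0.1,0.1,0.1,0.1]}'
python3 - <<'E'
from h import *
c=grab("wrist");save(c,"pics/w2.png");o=get_obs();print(o["tcp_pos"],np.round(o["orientation"],3).tolist())
import pickle;pickle.dump(c,open("w2.pkl","wb"))
E
```

```text
time: 8.0
tcp_pos: [0.5491, -0.0703, 0.1981]
orientation: [[-1.0, 0.0, -0.0], [0.0, 1.0, 0.0], [0.0, 0.0, -1.0]]
contact_force: [0.6, 0.4, 0.2]
opening: 0.0473
grip_force: 0.0
time: 8.62
tcp_pos: [0.5492, -0.2525, 0.198]
orientation: [[-1.0, 0.001, -0.0], [0.001, 1.0, 0.0], [0.0, 0.0, -1.0]]
contact_force: [-0.2, 0.5, -0.1]
opening: 0.0472
grip_force: 0.0
time: 9.25
tcp_pos: [0.5493, -0.2509, 0.1983]
orientation: [[-0.99, 0.139, 0.0], [0.139, 0.99, 0.0], [-0.0, 0.0, -1.0]]
contact_force: [-0.6, -0.2, 0.1]
opening: 0.0475
grip_force: 0.0
[ 0.54932938 -0.25096941  0.19835978] [[-0.99, 0.139, 0.0], [0.139, 0.99, 0.0], [-0.0, 0.0, -1.0]]
```

View pics/w2.png

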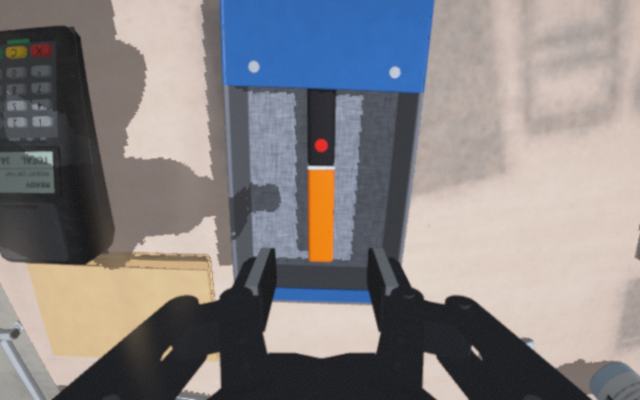

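Wrist view: lamp head from (320,168) to tip (320,262), aligned with the tool; red dot (321,145), cover edge v≈90, far lip v≈289–301.

```bash
python3 - <<'E'
from h import *
import pickle
c=pickle.load(open("w2.pkl","rb"));w=pickle.load(open("top.pkl","rb"));s=pickle.load(open("scene.pkl","rb"))
J=plane(c,320.5,168,.028);T=plane(c,320.3,262,.028);print("junction",J,"tip",T,np.linalg.norm(T-J),np.degrees(np.arctan2(*(T-J)[[1,0]])))
print("cover edge",plane(c,248,87,.059),plane(c,424,92,.059),"lip",plane(c,320,289.5,.059),"lip far",plane(c,320,302,.059))
# heights from two views: cover-edge/near corners and tip (top cam vs wrist)
print("tip tri",tri([(c["o"],ray(c,320.3,262)),(w["o"],ray(w,423.4,180.1))]))
print("junction tri",tri([(c["o"],ray(c,320.5,168)),(s["o"],ray(s,428.3,280))]))
a=np.radians(-10);ax=np.array([np.cos(a),np.sin(a)]);C=np.array([.5005,-.2437])
for n,X in(("J",J),("T",T)): d=X[:2]-C;print(n,"case x",d@ax,"y",d@[-ax[1],ax[0]])
for n,X in(("edge",plane(c,336,90,.059)),("lip",plane(c,320,289.5,.059))): d=X[:2]-C;print(n,"case x",d@ax)
m=T[:2]-.06*(T-J)[:2]/np.linalg.norm(T-J);print("grip at lamp+45",m)
E
```

```text
junction [ 0.52075462 -0.24819378  0.028     ] tip [ 0.60418069 -0.26021648  0.028     ] 0.08428793481386615 -8.20055059478369
cover edge [ 0.4548145  -0.28634425  0.059     ] [ 0.47369335 -0.17306079  0.059     ] lip [ 0.61164128 -0.26145662  0.059     ] lip far [ 0.62338702 -0.26313171  0.059     ]
tip tri (array([ 0.60528519, -0.25915829,  0.02436317]), [np.float64(0.001530306067556287), np.float64(0.001530306067556236)])
junction tri (array([ 0.52107563, -0.24798475,  0.02569768]), [np.float64(0.0003112971249859999), np.float64(0.0003112971249859982)])
J case x 0.020727239218236777 y -0.0009083302890164767
T case x 0.1049736084626057 y 0.0017384081430917072
edge case x -0.03744610548328718
lip case x 0.11253620124680158
grip at lamp+45 [ 0.5447942  -0.25165817]
```

```bash
python3 -m creep '{"offset":[[0,0,25],[0,0,30],[0,0,30],[0,0,22],[0,0,10]],"twist":[0,0,0,0,0],"gripper":[0.1,0.1,0.1,0.1,0.1]}'
python3 -m creep '{"offset":[[0,0,0],[0,0,0],[0,0,0],[0,0,0],[0,0,0]],"twist":[0,0,0,0,0],"gripper":[0.1,0.1,-1,-1,-1]}'
python3 -m creep '{"offset":[[0,0,0],[0,0,0],[0,0,-2],[0,0,-2],[0,0,-2]],"twist":[0,0,0,0,0],"gripper":[-1,-1,-1,-1,-1]}'
```

```text
time: 9.93
tcp_pos: [0.5489, -0.2507, 0.0801]
orientation: [[-0.99, 0.139, -0.002], [0.139, 0.99, 0.001], [0.002, 0.001, -1.0]]
contact_force: [0.4, 0.5, 0.3]
opening: 0.0475
grip_force: 0.0
time: 10.55
tcp_pos: [0.5498, -0.2514, 0.0825]
orientation: [[-0.99, 0.14, 0.002], [0.14, 0.99, -0.001], [-0.002, -0.001, -1.0]]
contact_force: [-0.8, 0.9, 5.9]
opening: 0.0205
grip_force: 60.2
time: 11.18
tcp_pos: [0.5491, -0.251, 0.0872]
orientation: [[-0.99, 0.139, -0.0], [0.139, 0.99, 0.0], [0.0, 0.0, -1.0]]
contact_force: [-0.1, -0.3, -0.6]
opening: 0.0205
grip_force: 59.4
```

```bash
python3 -m creep '{"offset":[[3,0,-2],[3,0,-3],[3,0,-3],[0,0,-4],[0,0,-4]],"twist":[0,0,0,0,0],"gripper":[-1,-1,-1,-1,-1]}'
python3 -m creep '{"offset":[[0,0,-3],[0,0,-3],[0,0,-3],[0,0,-3],[0,0,0]],"twist":[0,0,0,0,0],"gripper":[-1,-1,-1,-1,-1]}'
python3 -m creep '{"offset":[[0,0,-3],[0,0,-3],[0,0,-3],[0,0,0],[0,0,0]],"twist":[0,0,0,0,0],"gripper":[-1,-1,-1,-1,-1]}'
```

```text
time: 11.8
tcp_pos: [0.5405, -0.2499, 0.1038]
orientation: [[-0.99, 0.14, 0.0], [0.14, 0.99, -0.0], [-0.0, -0.0, -1.0]]
contact_force: [0.3, 1.0, -1.6]
opening: 0.0206
grip_force: 59.3
time: 12.42
tcp_pos: [0.5403, -0.2497, 0.1152]
orientation: [[-0.99, 0.14, -0.0], [0.14, 0.99, 0.0], [0.0, 0.0, -1.0]]
contact_force: [1.1, 0.7, -6.8]
opening: 0.0208
grip_force: 59.3
time: 13.05
tcp_pos: [0.5402, -0.2498, 0.1245]
orientation: [[-0.99, 0.139, -0.0], [0.139, 0.99, 0.0], [0.0, 0.0, -1.0]]
contact_force: [-2.2, 0.3, -5.8]
opening: 0.0204
grip_force: 59.3
```

```bash
python3 -m creep '{"offset":[[0,0,-3],[0,0,-3],[0,0,-3],[0,0,-3],[0,0,0]],"twist":[0,0,0,0,0],"gripper":[-1,-1,-1,-1,-1]}'
python3 - <<'E'
from h import *
c=grab("wrist");s=grab("scene")
a=cv2.resize(c["image"][0:300,180:470],(387,400));u,v=proj(s,(.5,-.245,.06)).astype(int)
b=cv2.resize(s["image"][v-75:v+75,u-75:u+75],(400,400),interpolation=cv2.INTER_CUBIC)
cv2.imwrite("pics/tilt.png",np.hstack([a,b])[...,::-1]);print(u,v)
import pickle;pickle.dump((c,s),open("tilt.pkl","wb"))
E
```

```text
time: 13.68
tcp_pos: [0.5407, -0.25, 0.1368]
orientation: [[-0.99, 0.139, 0.001], [0.139, 0.99, -0.001], [-0.001, -0.0, -1.0]]
contact_force: [1.5, -0.4, -6.6]
opening: 0.0208
grip_force: 59.1
424 274
```

View pics/tilt.png

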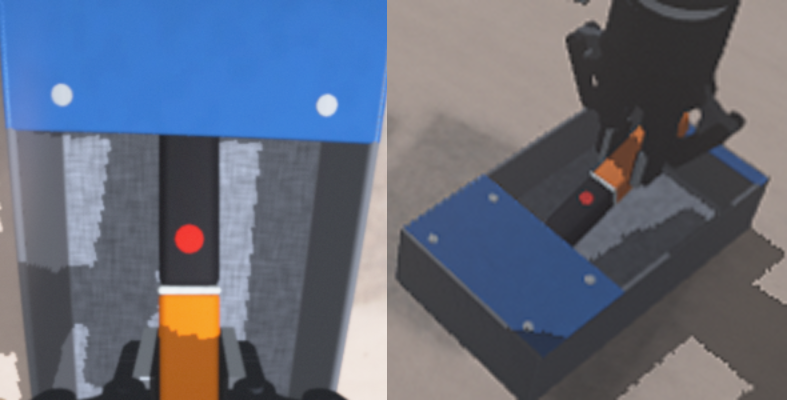

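Lamp is head up: head/grip junction (188,290) left crop, tail under the blue cover; scene crop shows the head rising (625,150). Now slide it forward and up.

```bash
python3 -m creep '{"offset":[[-2,0,-3],[-6,0,-3],[-8,0,-3],[-8,0,-3],[-8,0,-3]],"twist":[0,0,0,0,0],"gripper":[-1,-1,-1,-1,-1]}'
python3 -m creep '{"offset":[[-9,0,-3],[-9,0,-3],[-9,0,-3],[-9,0,-3],[-9,0,-3]],"twist":[0,0,0,0,0],"gripper":[-1,-1,-1,-1,-1]}'
python3 - <<'E'
from h import *
c=grab("wrist");s=grab("scene");h=cv2.cvtColor(c["image"],cv2.COLOR_RGB2HSV)
a=cv2.resize(c["image"][0:300,180:470],(387,400));u,v=proj(s,(.55,-.25,.06)).astype(int)
b=cv2.resize(s["image"][v-75:v+75,u-75:u+75],(400,400),interpolation=cv2.INTER_CUBIC)
cv2.imwrite("pics/out1.png",np.hstack([a,b])[...,::-1])
m=cv2.inRange(h[:330,250:400],(0,180,120),(4,255,255))|cv2.inRange(h[:330,250:400],(176,180,120),(180,255,255));n,l,st,ce=cv2.connectedComponentsWithStats(m)
print("dot",[(st[i,4],(ce[i]+[250,0]).round(1)) for i in range(1,n) if st[i,4]>20])
E
```

```text
time: 14.4
tcp_pos: [0.573, -0.2545, 0.152]
orientation: [[-0.99, 0.139, 0.001], [0.139, 0.99, -0.0], [-0.001, -0.0, -1.0]]
contact_force: [-1.2, -1.0, -6.3]
opening: 0.0205
grip_force: 59.4
time: 15.02
tcp_pos: [0.6174, -0.2607, 0.1671]
orientation: [[-0.99, 0.139, 0.001], [0.139, 0.99, -0.0], [-0.001, -0.0, -1.0]]
contact_force: [0.0, 0.2, -1.7]
opening: 0.0206
grip_force: 59.8
dot [(np.int32(330), array([321.4, 179.3]))]
```

View pics/out1.png

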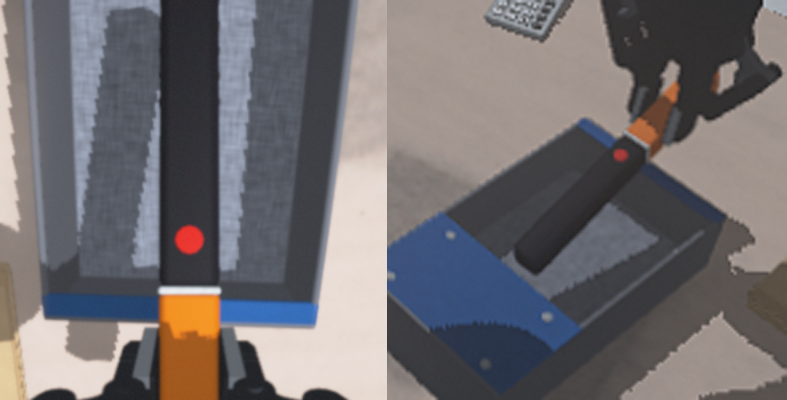

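Lamp tail just clears the cover edge (scene crop tail at (530,262)), head up about 20°. Raise it, move back over the near cover, and press the tail on the cover to level it.

```bash
python3 -m creep '{"offset":[[0,0,-10],[0,0,-15],[0,0,-15],[0,0,-10],[0,0,0]],"twist":[0,0,0,0,0],"gripper":[-1,-1,-1,-1,-1]}'
python3 -m creep '{"offset":[[10,0,0],[12,0,0],[12,0,0],[11,0,0],[0,0,0]],"twist":[0,0,0,0,0],"gripper":[-1,-1,-1,-1,-1]}'
python3 -m creep '{"offset":[[0,0,5],[0,0,6],[0,0,6],[0,0,5],[0,0,3]],"twist":[0,0,0,0,0],"gripper":[-1,-1,-1,-1,-1]}'
python3 -m creep '{"offset":[[0,0,4],[0,0,4],[0,0,4],[0,0,4],[0,0,4]],"twist":[0,0,0,0,0],"gripper":[-1,-1,-1,-1,-1]}'
```

```text
time: 15.75
tcp_pos: [0.6169, -0.2608, 0.2179]
orientation: [[-0.99, 0.14, 0.002], [0.14, 0.99, -0.001], [-0.002, -0.001, -1.0]]
contact_force: [-0.3, 0.8, -2.0]
opening: 0.0202
grip_force: 59.8
time: 16.38
tcp_pos: [0.5712, -0.2542, 0.2162]
orientation: [[-0.99, 0.14, -0.001], [0.14, 0.99, 0.001], [0.001, 0.0, -1.0]]
contact_force: [-0.3, -0.6, -1.3]
opening: 0.0201
grip_force: 59.8
time: 17.0
tcp_pos: [0.572, -0.2542, 0.1908]
orientation: [[-0.99, 0.139, -0.0], [0.139, 0.99, 0.0], [0.0, 0.0, -1.0]]
contact_force: [-0.4, 0.2, -1.7]
opening: 0.0205
grip_force: 59.8
time: 17.62
tcp_pos: [0.573, -0.2547, 0.1724]
orientation: [[-0.99, 0.139, 0.003], [0.139, 0.99, -0.002], [-0.003, -0.001, -1.0]]
contact_force: [3.4, -0.9, 5.2]
opening: 0.0202
grip_force: 60.5
```

Tail contact (≈5 N), rotating as planned. Continue to level.

```bash
python3 -m creep '{"offset":[[0,0,4],[0,0,4],[0,0,4],[0,0,4],[0,0,4]],"twist":[0,0,0,0,0],"gripper":[-1,-1,-1,-1,-1]}'
python3 -m creep '{"offset":[[0,0,4],[0,0,3],[0,0,3],[0,0,2],[0,0,1]],"twist":[0,0,0,0,0],"gripper":[-1,-1,-1,-1,-1]}'
```

```text
time: 18.25
tcp_pos: [0.5719, -0.2543, 0.151]
orientation: [[-0.99, 0.14, -0.0], [0.14, 0.99, 0.0], [0.0, 0.0, -1.0]]
contact_force: [2.1, -0.1, 2.5]
opening: 0.0203
grip_force: 60.5
time: 18.88
tcp_pos: [0.572, -0.2542, 0.1385]
orientation: [[-0.99, 0.139, -0.0], [0.139, 0.99, 0.0], [0.0, 0.0, -1.0]]
contact_force: [1.3, 0.6, 9.3]
opening: 0.0205
grip_force: 61.3
```

```bash
python3 -m creep '{"offset":[[0,0,-12],[0,0,-25],[0,0,-30],[0,0,-23],[0,0,-10]],"twist":[0,0,0,0,0],"gripper":[-1,-1,-1,-1,-1]}'
python3 - <<'E'
from h import *
c=grab("wrist");h=cv2.cvtColor(c["image"],cv2.COLOR_RGB2HSV);p=np.array(get_obs()["tcp_pos"]);o=get_obs();R=np.array(o["orientation"]);print(p)
col=h[:330,316:326]; m=cv2.inRange(h,(5,150,80),(20,255,255))[:330,300:345]; ys=np.where(m.sum(1)>255*10)[0];print("orange rows",ys.min(),ys.max())
xs=np.where(m[ys.min()+8])[0]+300;print("cols",xs.min(),xs.max())
v=ys.min()-1; X=plane(c,(xs.min()+xs.max())/2,v,p[2]-.0785+.024);print("junction ahead of tcp along lamp",-((X-p)@R[:,0]),"lateral",(X-p)@R[:,1])
print("predicted level px of junction",proj(c,p+R@[.03,0,.0545]))
m2=cv2.inRange(h[:330,250:400],(0,180,120),(4,255,255))|cv2.inRange(h[:330,250:400],(176,180,120),(180,255,255));n,l,st,ce=cv2.connectedComponentsWithStats(m2)
for i in range(1,n):
    if st[i,4]>20:q=ce[i]+[250,0];print("dot",q,-((plane(c,*q,p[2]-.0545)-p)@R[:,0]))
# black grip tail end in the wrist picture
E
```

```text
time: 19.5
tcp_pos: [0.5719, -0.2543, 0.2396]
orientation: [[-0.99, 0.14, 0.001], [0.14, 0.99, -0.0], [-0.001, -0.0, -1.0]]
contact_force: [0.4, -0.1, -1.8]
opening: 0.0208
grip_force: 59.9
[ 0.57211636 -0.25435546  0.24025076]
orange rows 224 329
cols 300 344
junction ahead of tcp along lamp -0.028421989929507323 lateral -0.00035836160579769805
predicted level px of junction [322.8215314  219.58286067]
dot [321.5        180.82211538] -0.04734033595289285
```

```bash
python3 -m creep '{"offset":[[4,20,0],[4,37,0],[4,42,0],[4,42,0],[4,42,0]],"twist":[0,0,0,0,0],"gripper":[-1,-1,-1,-1,-1]}'
python3 -m creep '{"offset":[[4,42,0],[4,42,0],[4,42,0],[5,37,0],[4,25,0]],"twist":[0,0,0,0,0],"gripper":[-1,-1,-1,-1,-1]}'
python3 -m creep '{"offset":[[0,0,5],[0,0,10],[0,0,12],[0,0,8],[0,0,5]],"twist":[0,0,0,0,0],"gripper":[-1,-1,-1,-1,-1]}'
python3 - <<'E'
from h import *
import pickle
c=grab("wrist");s=grab("scene");t=grab("top");o=get_obs();p=np.array(o["tcp_pos"]);R=np.array(o["orientation"]);print(p)
pickle.dump((c,s,t),open("fin.pkl","wb"))
L=p+R@[-.0265,0,.0785];print("lens",L, "vs spool",np.hypot(*(L[:2]-[.6095,.1155])))
def comp(c,lo,hi,box):
    x0,y0,x1,y1=box;h=cv2.cvtColor(c["image"],cv2.COLOR_RGB2HSV)[y0:y1,x0:x1];n,l,st,ce=cv2.connectedComponentsWithStats(cv2.inRange(h,lo,hi))
    return [(st[i,4],(ce[i]+[x0,y0]).round(1).tolist()) for i in range(1,n) if st[i,4]>8]
u,v=proj(s,p+R@[.05,0,.0545]).astype(int);print("dot pred s",u,v)
ds=comp(s,(0,150,90),(4,255,255),(u-25,v-25,u+25,v+25))+comp(s,(175,150,90),(180,255,255),(u-25,v-25,u+25,v+25));dw=comp(c,(0,180,120),(4,255,255),(290,100,350,260));print(ds,dw)
if ds and dw:
    X,e=tri([(s["o"],ray(s,*ds[0][1])),(c["o"],ray(c,*dw[0][1]))]);print("dot 3d in tool",R.T@(X-p),e)
E
```

```text
time: 20.18
tcp_pos: [0.5767, -0.0676, 0.2369]
orientation: [[-0.99, 0.139, -0.003], [0.139, 0.99, 0.001], [0.003, 0.001, -1.0]]
contact_force: [0.1, 0.4, -1.6]
opening: 0.0208
grip_force: 59.9
time: 20.8
tcp_pos: [0.5816, 0.1216, 0.2369]
orientation: [[-0.99, 0.138, -0.003], [0.138, 0.99, 0.0], [0.003, -0.0, -1.0]]
contact_force: [0.1, -0.3, -1.7]
opening: 0.0207
grip_force: 59.9
time: 21.42
tcp_pos: [0.5831, 0.1183, 0.1975]
orientation: [[-0.99, 0.14, -0.001], [0.14, 0.99, -0.0], [0.001, -0.0, -1.0]]
contact_force: [-0.4, 0.0, -1.6]
opening: 0.0208
grip_force: 59.9
[0.58322442 0.11859326 0.19823747]
lens [0.60944267 0.11489313 0.11973006] vs spool 0.0006095754054642136
dot pred s 295 155
[] [(np.int32(414), [321.5, 180.8])]
```

```bash
python3 - <<'E'
from h import *
import pickle
c,s,t=pickle.load(open("fin.pkl","rb"));s0=pickle.load(open("scene.pkl","rb"));o=get_obs();p=np.array(o["tcp_pos"]);R=np.array(o["orientation"])
T=lambda x,z:proj(s,p+R@[x,0,z])
print("tail top/bottom pred",T(.1535,.0545),T(.1535,.0785),"tilt +10deg:",T(.151,.0812),"-10",T(.151,.028),"dot",T(.0473,.0545),"junction",T(.0284,.0545))
d=(np.abs(s["image"].astype(int)-s0["image"]).sum(2)>40)
h=cv2.cvtColor(s["image"],cv2.COLOR_RGB2HSV)
m=((h[...,2]<75)&d).astype(np.uint8); u,v=T(.10,.0665).astype(int)
for r in range(v-30,v+46,4): print(r,u-60,"".join("#" if x else "." for x in m[r,u-60:u+60:2]))
q=[(x,y) for y in range(130,185) for x in range(270,330) if (h[y,x,0]<6 or h[y,x,0]>174) and h[y,x,1]>130 and h[y,x,2]>40]; print(len(q),np.mean(q,0) if q else 0)
E
```

```text
tail top/bottom pred [257.47029863 173.47118966] [258.32744779 182.32702378] tilt +10deg: [259.36988431 182.85270582] -10 [257.47416955 162.88896477] dot [296.36712697 155.46828336] junction [302.85114393 152.46350947]
138 217 ...........................................##...............
142 217 ............................................#...........#...
146 217 ............................................#......##.......
150 217 ....................................................#.......
154 217 ..................................................###.......
158 217 .................................................##.........
162 217 ................................############................
166 217 ............................##############..................
170 217 ........................##############......................
174 217 ....................##############..........................
178 217 ....................##########..............................
182 217 ....................######.........................#........
186 217 ............................................................
190 217 .....................................................#......
194 217 ............................................................
198 217 ............................................................
202 217 ............................................................
206 217 ............................................................
210 217 ...................................#.##.....................
10 [298.3 159.8]
```

The tail's dark blob ends at u=257, v=172–184, matching the level prediction (257, 173–182). The lamp is level and the lens is over the spool. Handing in.

```bash
python3 -m creep '{"offset":[[0,0,0],[0,0,0],[0,0,0],[0,0,0],[0,0,0]],"twist":[0,0,0,0,0],"gripper":[-1,-1,-1,-1,-1]}'
python3 -c "from rig import job_done; print(job_done())"
```

```text
time: 22.2
tcp_pos: [0.5832, 0.1188, 0.1984]
orientation: [[-0.99, 0.139, 0.0], [0.139, 0.99, 0.0], [-0.0, 0.0, -1.0]]
contact_force: [-0.2, 0.2, -2.4]
opening: 0.0205
grip_force: 59.9
the job is handed in; nothing more can be done
None
```

I handed the job in at 22.2 s: by my measurements the red spool stands within about 2 mm of the mark, and the lamp is held level with its lens about 7 cm above the spool's top; no verdict was returned.

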